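# Clear the paint pot and seat the spindle collar

## Robot

A 6-joint arm with a two-finger parallel gripper is mounted at the origin on the work surface. World frame = base frame: x ahead of the robot, y to its left, z up, the work surface at z = 0. Lengths are in m, angles in degrees, forces in N, time in s.
With the tool pointing down it reaches from about 0.3 to 0.875 m from the base axis. Payload 6.4 kg.
Tool frame: the origin (TCP) lies on the centre line of the jaws, within the pads' length; the fingertips stand 22 mm ahead of it and the grasp point (between the pads) lies 3 mm ahead of it; z points along the fingers, y is the line along which they close (so a half turn about z gives the same grasp; the last joint's range is limited). The gripper opens to 85 mm and grips with 20 to 120 N. Pads are 22 mm wide; open, the fingers measure 114 mm over their backs; the gripper's body (76 mm by 85 mm) begins 54 mm behind the grasp point. The pads swing forward as they close: fully open they stand 13 mm farther back than shut.
Start: joints at [52.58, 10.359, 92.074, -0, 77.567, -11.82], TCP at [0.248, 0.519, 0.253] pointing down, gripper open.
Joint ranges: [-171.53, 171.53], [-51.25, 118.39], [17.06, 147.69], [-65.23, 245.23], [0, 150.52], [-178.68, 178.68]. Speed limits (degrees/s): [147.25, 147.25, 172.46, 180, 180, 180].

## Interface

Orientations are given as [roll, pitch, yaw] about the fixed x, y, z axes, in that order (R = Rz(yaw) Ry(pitch) Rx(roll)).
In Python, from bench import r gives the robot as it stands. Calls block until the motion is done:
- r.move_to(position, orientation): joint-space move of the TCP to a pose.
- r.move_straight(position, vel=0.15, ori=None): straight line of the TCP; ori=None keeps the orientation; vel is the mean speed in m/s.
- r.movej(angles): joint-space move.
- r.set_gripper(opening, squeeze=None): finger opening in m; squeeze is the grip in N (None keeps the last); returns when the fingers have stopped.
- r.sleep(seconds).
- r.inverse_kinematics(position, orientation): joint angles nearest the present ones, or None.
- r.grab_frame(name): name is "scene" or "top" or "wrist"; returns (picture, depth): 400x640x3 uint8, red, green, blue; 400x640 float32, m along the optical axis (not along the pixel's ray), 0 where there is no reading.
- r.camera_params(name): a dict with "vfov" (degrees; the focal length in pixels is half the picture's height over the tangent of half this angle, whatever the lens; pixels are square), "cx", "cy" (the principal point, pixels), "distortion" ([k1, k2, p1, p2, k3] as OpenCV has them; the pictures are not rectified), "world_from_camera" (4x4, takes a point from camera to world coordinates). Camera axes: x right, y down, z forward; pixel columns grow to the right and rows downward; lengths in m; the calibration is good to about 2 mm. A picture is of the moment at which its call begins: read the wrist's pose just before it. camera_params takes no time and is no camera call; for the wrist camera it gives the pose at the moment of the call.
A pose or a line that the arm cannot do raises r.IKError and nothing moves.
- r.close_job(): hands the job in; it is judged then, once.
Trained networks look in the newest picture that a camera, given by its name, has taken for a name from the list of things; names that differ only in an ending like _2 or _b are one class to them, and where a whole thing is asked for, a point or a joint stands for the part that bears it (a point fixed in the world has none). Each returns a list of dicts, best first, with "p" (0 to 1); they miss things now and then, are a little off and sometimes report something else, mostly with a low value. They report only what shows in the picture. A call takes as long as a camera call. They do not tell look-alikes from the thing itself.
- r.recognise(camera, thing): "position" ([x, y, z] in m, in the coordinates of the camera as it stood for that picture, good to about 4 mm: the middle of the surface that is visible of it).
Readings, each from a call of its own:
- r.current_clock(): time.
- r.current_qpos(): joint angles.
- r.current_qvel(): joint speeds.
- r.current_joint_efforts(): joint torques, N m.
- r.current_position(): TCP position.
- r.current_orientation(): TCP orientation.
- r.current_force(): force on the tool from outside, world axes, zero at the start.
- r.current_torque(): the same for the moment, N m.
- r.current_width(): finger opening in m.
- r.current_grasp_force(): force on a finger pad.
Only numpy, scipy, OpenCV 4.12 (cv2) and the standard library are available. Lean on these libraries where they do the work, as an engineer would, in place of code of your own. Each camera call takes 0.05 s, during which the arm holds its last target. There are 200 camera calls.

## Task

Slide the red-banded tin paint pot over the bench, without lifting it, from its blue ring to well inside the white ring and let go of it, so that the way to the spindle stand is clear. Then turn the knurled brass collar on the spindle, without taking it off, until its hidden keyways drop over the pins, push it fully home against its spring, and finish while still holding it pushed down there with the gripper, so that I can lock it. Leave the bystanders (doll bottom, lid, bowl, doll, gouge, brush) where they stand.

Things in the scene. Friction and masses are not known exactly. Their poses are not given: they have to be found in the camera images.
- pot: closed tin paint pot, an upright cylinder 60 mm across and 52 mm tall, bright metal with a red band, about 0.45 kg; origin at the centre of its underside, z up. It starts inside the blue ring. Pushed or held high it tips: take it low.
- mark_blue: blue ring painted flat on the bench, 92 mm outside and 84 mm inside diameter; origin at its centre. The pot starts here, on the robot's side of the spindle stand.
- mark_white: white ring painted flat on the bench, same size (inside diameter 84 mm); origin at its centre. The pot must end here.
- stand: spindle stand fixed to the bench: round green foot 96 mm across, 14 mm high, with a dark boss 51 mm across whose flat top is 40 mm above the bench; a fixed upright steel spindle 24 mm thick on the same axis ends 90 mm above the bench. Origin on the axis at bench level, z up.
- boss_top (a point): centre of the boss's flat top, on the spindle axis, 40 mm above the bench. Three radial pins 120 degrees apart stick out of the spindle above it, hidden in the collar; their direction is not known. A sprung washer on the boss stands 8 mm proud of it and can be pushed flush.
- collar: knurled brass collar, an upright sleeve 48 mm across, 38 mm tall, 26 mm bore, loose on the spindle, about 0.2 kg; origin on its axis at its lower edge, z up. It starts resting on the pins, lower edge 54 mm above the bench. Home is the lower edge on the boss, 40 mm above the bench: it drops 6 mm freely, then needs 8 mm of push, 4 N rising to 10 N. Let go, it springs up 8 mm.
- collar_top (a point): centre of the collar's top face (38 mm above its lower edge). Inside the collar are three hidden keyways 120 degrees apart, each 4 mm wider than a pin, so it falls in over a window of some 0.2 rad. Where they are must be felt: from the start at most 1.8 rad of turning, either way round, brings them over the pins.
- doll_bottom: bystander: open pale linden doll bottom, 68 mm across, 55 mm tall; origin under its centre
- lid: bystander: turned beech lid with a small knob, 68 mm across, 40 mm tall; origin under its centre
- bowl: bystander: orange glazed bowl of pegs, 120 mm across, 45 mm tall (pegs to about 60 mm); origin under its centre
- doll: bystander: finished painted doll, 68 mm across, 116 mm tall; origin under its centre
- gouge: bystander: small turning gouge with a wooden handle, 200 mm long, lying along its own x; origin under it
- brush: bystander: paint brush, 180 mm long, lying along its own x; origin under it
Mind the look-alikes: they are no part of the job. Leave any purple look-alike of the pot alone. What is shaped like the stand but purple is not meant.

How it is judged (in metres and radians):
On the way, in this order (a step that is already met when the one before it is completed fails the run):
1. the pot stands inside the white ring, let go (horizontal distance between pot and mark_white below 0.012 m and height (world z) of pot below 0.004 m and angle between pot's own z axis and vertical below 0.08 rad and linear speed of pot below 0.02 m/s and contact force between the fingers and pot below 0.3 N), for 0.2 s.
2. the collar has dropped over the pins (z of collar in the frame of stand below 0.05 m).
At the end, for the whole second after the job is handed in: The pot stands on the bench within 12 mm of the white ring's centre (wholly inside it); the collar's lower edge is within 2.5 mm of the boss, upright on the spindle and still, and the fingers press or grip it with more than 3 N, holding it down against the spring (horizontal distance between pot and mark_white below 0.012 m and height (world z) of pot below 0.004 m and angle between pot's own z axis and vertical below 0.08 rad and linear speed of each of pot, collar below 0.02 m/s and z of collar in the frame of stand below 0.0425 m and horizontal distance between collar and stand below 0.004 m and angle between collar's own z axis and vertical below 0.1 rad and contact force between the fingers and collar above 3 N); the arm keeps its last pose, push and grip.
It fails at once if the pot is lifted more than 8 mm or tipped (height (world z) of pot above 0.008 m or angle between pot's own z axis and vertical above 0.25 rad).
It fails at once if the collar is raised more than 30 mm, off the spindle (z of collar in the frame of stand above 0.084 m).
It fails at once if a bystander is shifted more than 30 mm (distance of any of doll_bottom, lid, bowl, doll, gouge, brush from where it was at the start of the episode above 0.03 m).
It also fails if it takes over 67 s, if anything falls off the work surface, if the arm or the gripper's body presses on something with over 40 N, if the wrist force passes 120 N, or if a joint passes its speed limit or range.

## Working session

There is one attempt and no reset: what is moved stays moved. The work goes in short steps, each a Python script; the robot and the scene stay as the last script left them, time stands still between calls to the robot, and variables do not carry over. Pictures are saved under pics/ and viewed, at most 10 in all, crops included, and the job is handed in when it is done.

```bash
mkdir -p pics; ls
cat > h.py <<'E'
from bench import r
import numpy as np, cv2
def cam(n):
    p=r.camera_params(n); f=200/np.tan(np.radians(p['vfov'])/2)
    K=np.array([[f,0,p['cx']],[0,f,p['cy']],[0,0,1]]); return K,np.array(p['distortion'],float),np.array(p['world_from_camera'])
def pix2plane(n,uv,z,c=None):
    K,D,T=c or cam(n)
    q=cv2.undistortPoints(np.array(uv,float).reshape(-1,1,2),K,D)[:,0]
    d=np.c_[q,np.ones(len(q))]@T[:3,:3].T; o=T[:3,3]
    return o+d*((z-o[2])/d[:,2])[:,None]
def w2pix(n,P,c=None):
    K,D,T=c or cam(n); Ti=np.linalg.inv(T)
    return cv2.projectPoints(np.array(P,float).reshape(-1,3),cv2.Rodrigues(Ti[:3,:3])[0],Ti[:3,3],K,D)[0][:,0]
def rec(n,t,c=None):
    T=(c or cam(n))[2]
    return [(np.round(T[:3,:3]@np.array(d['position'])+T[:3,3],4),round(d['p'],2)) for d in r.recognise(n,t)]
def snap(n,name):
    im,d=r.grab_frame(n); cv2.imwrite(f'pics/{name}.png',im[:,:,::-1]); return im,d
E
python3 - <<'E'
from h import *
for n in ['scene','top']:
    snap(n,n+'0')
    for t in ['pot','mark_blue','mark_white','stand','collar','doll_bottom','lid','bowl','doll','gouge','brush']:
        c=cam(n); L=rec(n,t,c); print(n,t,[(list(map(float,p)),q,w2pix(n,p,c)[0].round().astype(int).tolist()) for p,q in L[:3]])
E
```

```text
pics
scene pot [([0.5237, 0.1457, 0.0525], 0.64, [365, 230]), ([0.3979, 0.1023, 0.0495], 0.58, [386, 202]), ([0.7602, 0.0491, 0.0342], 0.52, [267, 259])]
scene mark_blue [([0.5181, 0.1624, 0.0074], 0.64, [370, 246])]
scene mark_white [([0.5856, -0.1352, 0.0013], 0.97, [280, 202]), ([0.498, 0.3983, 0.0202], 0.57, [450, 294])]
scene stand [([0.6509, 0.1773, 0.01], 0.72, [336, 274])]
scene collar [([0.6393, 0.1783, 0.0912], 0.92, [341, 248])]
scene doll_bottom [([0.4426, -0.3928, 0.036], 0.73, [268, 139]), ([0.4971, 0.3992, 0.0151], 0.44, [450, 295])]
scene lid [([0.4997, 0.3992, 0.0185], 0.65, [450, 295]), ([0.4418, -0.3919, 0.0352], 0.52, [268, 139])]
scene bowl [([0.7632, 0.0466, 0.0328], 0.89, [266, 259]), ([0.6145, -0.4423, 0.0222], 0.51, [216, 155])]
scene doll [([0.6212, 0.4118, 0.0714], 0.95, [424, 313])]
scene gouge [([0.6159, -0.4356, 0.0243], 0.77, [217, 155])]
scene brush [([0.7597, 0.2719, 0.0203], 0.8, [328, 321])]
top pot [([0.3816, 0.0933, 0.0516], 0.98, [271, 288]), ([0.5186, 0.1331, 0.0546], 0.88, [257, 231]), ([0.6123, 0.1481, 0.012], 0.24, [254, 195])]
top mark_blue [([0.4957, 0.1353, 0.0022], 0.67, [258, 241]), ([0.5849, -0.1366, 0.0044], 0.36, [365, 208])]
top mark_white [([0.5833, -0.1336, 0.0039], 0.75, [363, 209])]
top stand [([0.6143, 0.1479, 0.0182], 0.83, [254, 194]), ([0.4907, 0.386, 0.0197], 0.55, [159, 241])]
top collar [([0.6231, 0.1617, 0.0885], 0.53, [244, 187])]
top doll_bottom [([0.4327, -0.4129, 0.0284], 0.83, [476, 270])]
top lid [([0.4901, 0.3874, 0.017], 0.71, [159, 241]), ([0.6162, 0.1487, 0.0122], 0.68, [254, 194])]
top bowl [([0.7649, 0.0498, 0.0303], 0.95, [294, 136]), ([0.7544, 0.2551, 0.0179], 0.74, [215, 140])]
top doll [([0.5984, 0.3891, 0.0947], 0.58, [148, 195])]
top gouge [([0.6039, -0.4479, 0.0209], 0.75, [487, 203])]
top brush [([0.7516, 0.2582, 0.0186], 0.85, [214, 141])]
```

View pics/scene0.png

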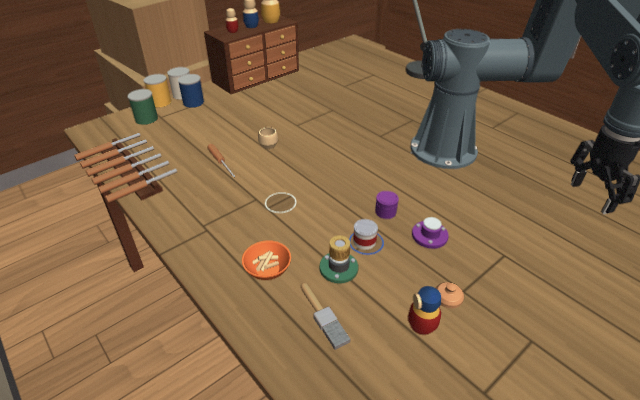

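View pics/top0.png

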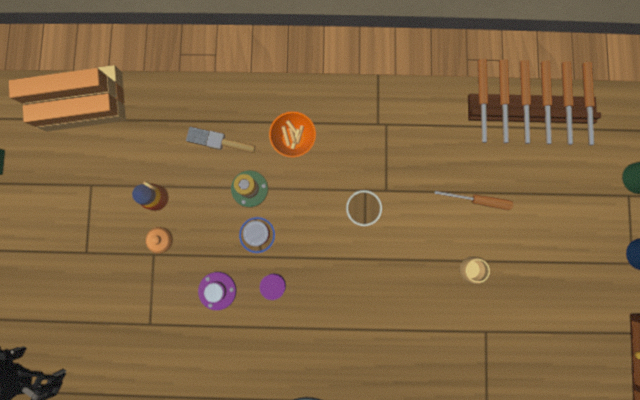

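Pot candidates are red-banded tin at scene (365,235)/top (257,233) and a purple look-alike at (386,205)/(272,287). Stand candidates are green at (340,262)/(249,188) and purple at (430,233)/(216,291). I choose the red-banded tin and the green stand. The white ring is at top (364,208). Next I check from close by with the wrist camera.

Run:
```python
from h import *
print(r.current_orientation(), r.current_force())
for nm,p in [('pot',(0.50,0.14,0.33)),('white',(0.56,-0.135,0.33))]:
    r.move_to(p,[180,0,0]); r.sleep(.2)
    c=cam('wrist'); im,d=snap('wrist','w_'+nm); np.savez('pics/w_'+nm,im=im,d=d,K=c[0],D=c[1],T=c[2])
    print(nm,r.current_qpos(),c[2].round(3).tolist(),r.current_clock())
    for t in ['pot','mark_white','stand','collar','mark_blue']: print(t,[(list(map(float,p)),q,w2pix('',p,c)[0].round().tolist()) for p,q in rec('wrist',t,c)[:3]])
a=[cv2.imread(f'pics/w_{k}.png') for k in('pot','white')]
cv2.imwrite('pics/both.png',cv2.resize(np.vstack(a),(480,600)))
```

```text
[-1.79998351e+02  7.89792184e-04  1.54401994e+02] [-0.01485952 -0.51017564 -0.42352777]
pot [ 2.59537222e+00 -8.62225554e-02  9.44995065e+01  4.29799927e-03
  8.56015348e+01  9.25156943e+01] [[0.002, -0.947, -0.322, 0.584], [-1.0, -0.002, -0.001, 0.141], [0.001, 0.322, -0.947, 0.452], [0.0, 0.0, 0.0, 1.0]] 3.1333
pot [([0.523, 0.1364, 0.0554], 0.85, [322.0, 142.0]), ([0.3938, 0.0952, 0.0518], 0.65, [352.0, 238.0])]
mark_white [([0.589, -0.1329, 0.0023], 0.82, [522.0, 89.0])]
stand [([0.6218, 0.1546, 0.0178], 0.85, [307.0, 57.0]), ([0.3809, 0.233, 0.0137], 0.76, [255.0, 235.0])]
collar [([0.6323, 0.1612, 0.0884], 0.81, [298.0, 40.0])]
mark_blue [([0.5286, 0.1503, -0.0011], 0.72, [311.0, 132.0]), ([0.6002, 0.3874, 0.0942], 0.33, [86.0, 77.0])]
white [-2.52322803e+01  7.37459175e+00  8.65866165e+01  5.99880721e-03
  8.60186109e+01  6.46549858e+01] [[0.003, -0.947, -0.322, 0.644], [-1.0, -0.002, -0.002, -0.133], [0.001, 0.322, -0.947, 0.452], [0.0, 0.0, 0.0, 1.0]] 4.725
pot [([0.5234, 0.1271, 0.0553], 0.91, [117.0, 189.0]), ([0.3973, 0.0833, 0.0499], 0.72, [166.0, 273.0])]
mark_white [([0.5918, -0.1333, 0.0066], 0.96, [318.0, 130.0])]
stand [([0.6386, 0.1398, 0.0163], 0.8, [109.0, 97.0]), ([0.3809, 0.2226, 0.0167], 0.64, [91.0, 269.0])]
collar [([0.6289, 0.1463, 0.0894], 0.82, [67.0, 108.0])]
mark_blue [([0.531, 0.1181, -0.001], 0.95, [144.0, 173.0])]
```

View pics/both.png

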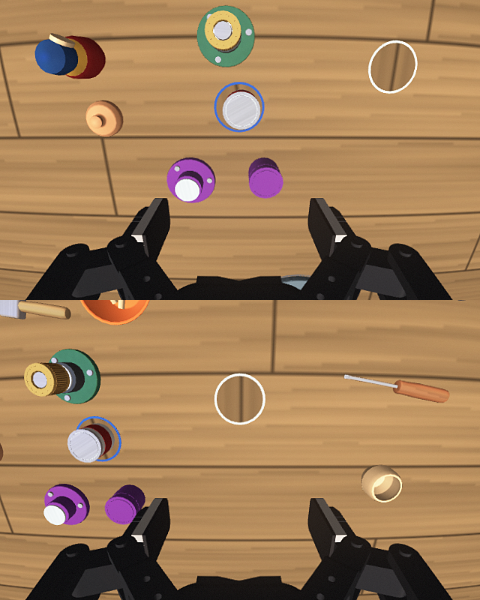

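The close view shows the silver-lidded pot in the blue ring at w_pot (322,146), the green stand with brass collar at (300,45), and the empty white ring at w_white (320,133). The purple look-alikes are clearly distinct. Next I fit circles to get exact positions.

```bash
cat >> h.py <<'E'
from scipy.optimize import least_squares
def fitc(im,mask,c,z,guess,rad,win,R=None):
    v,u=np.nonzero(mask); P=pix2plane('',np.c_[u,v],z,c)[:,:2]
    P=P[np.hypot(*(P-guess).T)<win]
    ctr=least_squares(lambda q:np.hypot(*(P-q[:2]).T)-q[2],[*guess,rad],loss='soft_l1',f_scale=.002).x
    return ctr.round(4),len(P)
def edge(mask):
    m=mask.astype(np.uint8); return (m-cv2.erode(m,np.ones((3,3),np.uint8)))>0
E
python3 - <<'E'
from h import *
for k in('pot','white'):
    z=np.load(f'pics/w_{k}.npz'); im=z['im']; c=(z['K'],z['D'],z['T']); d=z['d']
    hsv=cv2.cvtColor(im,cv2.COLOR_RGB2HSV); H,S,V=[hsv[...,i].astype(int) for i in range(3)]
    white=(S<50)&(V>190); blue=(H>100)&(H<122)&(S>80)&(V>80); green=(H>55)&(H<95)&(S>80)
    print(k,'white',fitc(im,white,c,0,(.585,-.135),.044,.06),'blue',fitc(im,blue,c,0,(.53,.14),.044,.06))
    print(' foot',fitc(im,edge(green),c,.014,(.63,.155),.048,.065))
    # depth-based points: pot top at z~.052, collar top z~.092
    vv,uu=np.mgrid[0:400,0:640]; q=cv2.undistortPoints(np.c_[uu.ravel(),vv.ravel()].astype(float).reshape(-1,1,2),c[0],c[1])[:,0]
    W=(np.c_[q,np.ones(len(q))]*d.reshape(-1,1))@c[2][:3,:3].T+c[2][:3,3]
    W[d.ravel()==0]=9
    for nm,g,zz in [('pot',(.525,.137),.052),('collar',(.63,.155),.092)]:
        m=(abs(W[:,2]-zz)<.006)&(np.hypot(*(W[:,:2]-g).T)<.05); P=W[m]
        (cx,cy),rad=cv2.minEnclosingCircle(P[:,:2].astype(np.float32)); print(' ',nm,len(P),P.mean(0).round(4),round(cx,4),round(cy,4),round(rad,4))
        print('   edge fit',fitc(im,edge(m.reshape(400,640)),c,zz,g,.03,.05))
E
```

```text
pot white (array([ 0.5883, -0.1365,  0.0441]), 641) blue (array([0.5131, 0.14  , 0.0439]), 479)
 foot (array([0.6325, 0.163 , 0.0436]), 608)
  pot 2002 [0.5167 0.1363 0.0544] 0.5159 0.1364 0.0311
   edge fit (array([0.515 , 0.1363, 0.0293]), 278)
  collar 1868 [0.6319 0.1622 0.0926] 0.6315 0.1623 0.0247
   edge fit (array([0.631 , 0.1611, 0.0171]), 504)
white white (array([ 0.5878, -0.1352,  0.0441]), 671) blue (array([0.5127, 0.1409, 0.0438]), 294)
 foot (array([0.6327, 0.1603, 0.0444]), 430)
  pot 1642 [0.5173 0.1343 0.0539] 0.517 0.1368 0.0324
   edge fit (array([0.5162, 0.1352, 0.0303]), 226)
  collar 1553 [0.6319 0.1602 0.092 ] 0.6317 0.162 0.0256
   edge fit (array([0.6314, 0.1601, 0.0243]), 248)
```

Run:
```python
from h import *
p=np.array([.516,.1365]); w=np.array([.588,-.136]); o=[180,0,12.4]
r.set_gripper(.085,20)
r.move_to([*p,.13],o)
f0=r.current_force()
r.move_straight([*p,.029],vel=.08); print('down',r.current_force()-f0,r.current_position())
r.set_gripper(.05,20); print('grip',r.current_width(),r.current_grasp_force(),r.current_force()-f0,r.current_clock())
r.move_straight([*w,.029],vel=.06); print('slid',r.current_width(),r.current_grasp_force(),r.current_force()-f0,r.current_position())
r.sleep(.3)
r.set_gripper(.085); r.sleep(.3); print(r.current_width(),r.current_grasp_force())
r.move_straight([*w,.15],vel=.12); 
r.move_straight([w[0]-.04,w[1],.33],vel=.25); r.sleep(.2)
c=cam('wrist'); im,d=snap('wrist','w_after'); np.savez('pics/w_after',im=im,d=d,K=c[0],D=c[1],T=c[2])
print(r.current_clock())
hsv=cv2.cvtColor(im,cv2.COLOR_RGB2HSV); S,V=hsv[...,1].astype(int),hsv[...,2].astype(int)
vv,uu=np.mgrid[0:400,0:640]; q=cv2.undistortPoints(np.c_[uu.ravel(),vv.ravel()].astype(float).reshape(-1,1,2),c[0],c[1])[:,0]
W=(np.c_[q,np.ones(len(q))]*d.reshape(-1,1))@c[2][:3,:3].T+c[2][:3,3]; W[d.ravel()==0]=9
for nm,g,zz in [('pot',w,.052),('collar',(.632,.161),.092)]:
    m=(abs(W[:,2]-zz)<.006)&(np.hypot(*(W[:,:2]-g).T)<.05); P=W[m]
    if len(P): print(nm,len(P),P.mean(0).round(4),cv2.minEnclosingCircle(P[:,:2].astype(np.float32)), fitc(im,edge(m.reshape(400,640)),c,zz,g,.03,.05))
ring=((S<50)&(V>190)).ravel()&(W[:,2]<.01); print('ring',fitc(im,ring.reshape(400,640),c,0,w,.044,.06))
cv2.imwrite('pics/after_crop.png',im[20:260,160:480,::-1])
```

```text
down [ 0.97838493 -0.41426585  0.49385924] [0.51652802 0.13652997 0.02959579]
grip 0.05943220497994284 21.66462242603302 [-0.45791415  1.23355109  4.56725887] 8.2333
slid 0.0596049592429332 22.41825431585312 [-2.23218729  9.96421072 10.88605154] [ 0.58775669 -0.13374454  0.02959256]
0.08480280213089168 0.0
16.3583
pot 2132 [ 0.5884 -0.1346  0.0544] ((0.5879551768302917, -0.1349363476037979), 0.031107744202017784) (array([ 0.5876, -0.1346,  0.0296]), 267)
collar 1802 [0.6319 0.1603 0.0921] ((0.631192684173584, 0.16188417375087738), 0.025854287669062614) (array([0.6316, 0.1598, 0.0241]), 291)
ring (array([ 0.5878, -0.1353,  0.0441]), 675)
```

View pics/after_crop.png

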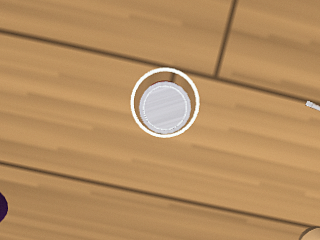

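The pot sits about 1 mm from the white ring's centre, upright and released (crop (165,105)). Next I grip the collar, preload it lightly and turn it in small steps, feeling for the drop.

Run:
```python
from h import *
s=np.array([.6316,.1612]); o=[180,0,-55]
r.move_straight([.60,0,.25],vel=.3)
r.move_to([*s,.16],o); r.sleep(.2); f0=np.array(r.current_force())
r.move_straight([*s,.081],vel=.1); print('down',r.current_force()-f0,r.current_clock())
r.set_gripper(.04,40); print('grip',r.current_width(),r.current_grasp_force(),(r.current_force()-f0).round(1),r.current_position().round(4),r.current_qpos().round(1))
z=.081
for i in range(8):
    z-=.0005; r.move_straight([*s,z],vel=.02); f=r.current_force()-f0
    print(round(z,4),f.round(1),round(r.current_position()[2],4))
    if f[2]>12: break
print(r.current_clock())
```

```text
down [-0.34101735  0.40593062  0.96935755] 19.5
grip 0.047539153276484156 41.484486856497824 [-0.6 -0.3  4.6] [0.6322 0.1612 0.0819] [  3.9  30.6  86.7   0.   62.6 148.9]
0.0805 [-2.7 -0.6  8. ] 0.0817
0.08 [-3.7  0.2 10.2] 0.0816
0.0795 [-5.2 -0.3 12.6] 0.0816
20.6833
```

Run:
```python
from h import *
s=np.array([.6316,.1612]); z0=r.current_position()[2]; f1=np.array(r.current_force())
yaw=-55
for i in range(23):
    yaw+=5
    r.move_to([*s,.0795],[180,0,yaw])
    p=r.current_position(); f=r.current_force()
    print(yaw,p.round(4),(f-f1).round(1),round(r.current_torque()[2],2),round(r.current_width(),4),round(r.current_clock(),2))
    if p[2]<z0-.001: print('drop');break
    if r.current_clock()>45: break
```

```text
-50 [0.6327 0.1614 0.0817] [ 1.5  0.5 -0.7] 0.14 0.047 20.93
-45 [0.6329 0.1615 0.0817] [ 2.1  1.1 -2.2] 0.16 0.0475 21.18
-40 [0.633  0.1615 0.0817] [ 2.1  1.4 -1.1] 0.13 0.0471 21.43
-35 [0.6331 0.1615 0.0817] [ 3.7  0.7 -1.6] 0.11 0.047 21.68
-30 [0.6331 0.1615 0.0817] [ 4.1  0.7 -1.5] 0.13 0.047 21.93
-25 [0.6331 0.1615 0.0817] [ 4.   0.6 -2.1] 0.11 0.0474 22.18
-20 [0.6333 0.1614 0.0817] [ 3.2  1.6 -2.4] 0.08 0.0471 22.43
-15 [0.6332 0.1615 0.0817] [ 4.2  1.4 -2.6] 0.1 0.0469 22.68
-10 [0.6332 0.1615 0.0817] [ 4.2  1.3 -2.4] 0.1 0.0472 22.93
-5 [0.6333 0.1616 0.0817] [ 4.7  1.2 -1.9] 0.09 0.047 23.18
0 [0.6333 0.1617 0.0817] [ 4.   2.4 -2.1] 0.09 0.0475 23.43
5 [0.6332 0.1619 0.0817] [ 3.9  3.2 -2.7] 0.09 0.0473 23.68
10 [0.6332 0.1621 0.0817] [ 3.8  3.9 -2.2] 0.11 0.047 23.93
15 [0.6332 0.1623 0.0817] [ 4.8  4.7 -2.2] 0.13 0.0475 24.18
20 [0.6332 0.1625 0.0817] [ 4.   4.5 -3. ] 0.1 0.0471 24.43
25 [0.6332 0.1628 0.0816] [ 5.2  5.6 -4.7] 0.02 0.0474 24.68
30 [0.6322 0.1626 0.0808] [ 3.3  5.  -3.8] 0.23 0.0473 24.93
35 [0.6321 0.1628 0.0801] [ 5.4  6.2 -9.2] 0.04 0.0472 25.18
drop
```

Run:
```python
from h import *
s=np.array([.632,.1622]); z=.0795
r.move_straight([*s,z],vel=.02); b=np.array(r.current_force())
while z>.061:
    z-=.0015; r.move_straight([*s,z],vel=.03); p=r.current_position(); f=r.current_force()
    print(round(z,4),p.round(4),(f-b).round(1),round(r.current_torque()[2],2),round(r.current_width(),4),round(r.current_clock(),2))
    if f[2]-b[2]>30 : break
```

```text
0.078 [0.6322 0.1632 0.0782] [ 0.6  2.3 -1. ] 0.24 0.0471 25.68
0.0765 [0.6322 0.1633 0.0766] [ 1.   2.9 -2. ] 0.18 0.0471 25.93
0.075 [0.6323 0.1634 0.0754] [ 1.2  3.3 -1.6] 0.18 0.0471 26.18
0.0735 [0.6323 0.1634 0.0741] [0.1 2.8 1.3] 0.22 0.0472 26.43
0.072 [0.6323 0.1634 0.0728] [0.1 2.4 1.9] 0.17 0.0475 26.68
0.0705 [0.6323 0.1634 0.0715] [-0.7  2.2  3.3] 0.16 0.0469 26.93
0.069 [0.6323 0.1634 0.0701] [-2.7  2.9  3.9] 0.23 0.0472 27.18
0.0675 [0.6323 0.1634 0.0687] [-2.4  2.5  5.4] 0.23 0.0472 27.43
0.066 [0.6324 0.1634 0.0681] [-5.4  1.9 10.8] 0.14 0.047 27.68
0.0645 [0.6324 0.1634 0.068 ] [-10.2   1.   19.7] 0.16 0.0471 27.93
0.063 [0.6325 0.1635 0.068 ] [-14.6   0.5  29.8] 0.16 0.047 28.18
0.0615 [0.6324 0.1635 0.0679] [-19.2  -0.3  38.5] 0.13 0.0469 28.43
```

Run:
```python
from h import *
r.move_straight([.632,.1628,.0645],vel=.03); r.sleep(.5)
for i in range(2): print(r.current_position().round(4),r.current_force().round(1),r.current_grasp_force(),r.current_width()); r.sleep(.5)
im,d=r.grab_frame('wrist'); im2,_=r.grab_frame('scene')
cv2.imwrite('pics/fin.png',np.vstack([cv2.resize(im,(480,300)),cv2.resize(im2[140:340,180:500],(480,300))])[:,:,::-1])
print(r.current_clock())
```

```text
[0.6324 0.1635 0.068 ] [-11.1   4.   25.1] 43.93140766303986 0.04700580278405933
[0.6324 0.1635 0.068 ] [-10.3   4.5  24.6] 43.93314929679036 0.04726895870498673
30.2833
```

View pics/fin.png

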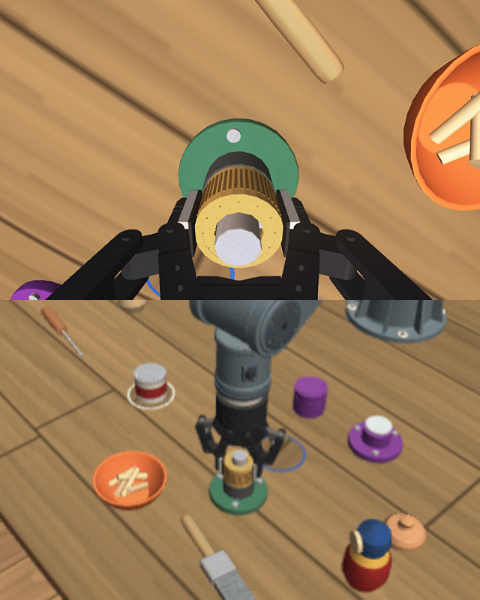

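The collar is down against the boss with the spindle standing clear above it (wrist view (238,240)), and the pot is in the white ring (lower view (150,385)). I hand it in.

```bash
python3 -c "
from bench import r
print(r.close_job())"
```

```text
the job is handed in; nothing more can be done
None
```

The job is handed in, though its verdict was not shown: the pot stands released about 1 mm from the white ring's centre, and the collar dropped over the pins after about 85–90° of turning and is held fully home by the gripper with about 25 N down.

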